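# Clip the timing stand's sprung pick-up hook onto a clock movement's stud

## Robot

A 7-joint arm with a two-finger parallel gripper is mounted at the origin on the work surface. World frame = base frame: x ahead of the robot, y to its left, z up, the work surface at z = 0. Lengths are in m, angles in rad, forces in N, time in s.
With the tool pointing down it reaches from about 0.4 to 0.875 m from the base axis. Payload 6.5 kg.
Tool frame: the origin (TCP) lies at the very end of the fingers, on their centre line; the grasp point (between the pads) lies bot.tcp_to_grasp behind it (bot.tcp_to_grasp is the distance from the TCP to the grasp point, in m); z points along the fingers, y is the line along which they close (so a half turn about z gives the same grasp; the last joint's range is limited). The gripper opens to 88 mm and grips with 3 to 60 N. Pads are 18 mm wide; open, the fingers measure 123 mm over their backs; the gripper's body (75 mm by 187 mm) begins 45 mm behind the grasp point.
Start: joints at [-1.402, 0.536, -0.004, 1.538, 0.003, 1.067, -0.071], TCP at [0.151, 0.632, 0.239] pointing down, gripper open.
Joint ranges: [-2.7, 2.7], [-0.37, 2.16], [-1.27, 1.26], [0.24, 2.4], [-1.31, 4.45], [0.19, 1.91], [-2.76, 2.76]. Speed limits (rad/s): [2.39, 2.39, 3.14, 3.14, 3.14, 3.14, 3.14].

## Interface

Orientations are given as a unit quaternion [x, y, z, w].
In Python, from bench import bot, viewer, models gives the robot as it stands.
- The arm moves only by the shell command python3 -m crank 'ROWS' [FORCE]. ROWS is JSON, one flat list of numbers, 7 for each row, row after row: the turn, a rotation vector about the tool's x, y, z in degrees, then the shift along the tool's x, y, z in cm, then the closure, from 0 (fully open) to 1 (shut). In form: [ax, ay, az, x, y, z, claw, ax, ay, az, x, y, z, claw, ...]. A call has exactly 8 rows; each row shifts and turns the commanded pose from where the row before left it, along the tool's axes as they then stand; what a row does not reach is not made up. A row lasts 1/8 s, in which the tool goes at most 62.5 mm and 10.7 degrees, less where a joint would pass 70% of its speed; a pose out of reach is approached as far as the arm can. A call with a gripper value outside its range is refused whole. The fingers move at their own pace and stop on an object; FORCE is the grip in N (left out, the last holds). Time passes only in rows, so rows that do not move let the fingers close, or fill a call up. It gives the time, the measured TCP pose, the force, the opening and the grip force at its end, in the units of the state.
- bot.get_obs(): the state, without advancing time (a new reading comes with each control period).
- viewer.get_image(name): name is "scene" or "top" or "wrist"; returns a dict with "image" (384x512x3 uint8, blue, green, red), "camera_matrix" (3x3 intrinsics, pixels), "extrinsics" (4x4, takes a point from camera to world coordinates). Camera axes: x right, y down, z forward; pixel columns grow to the right and rows downward; lengths in m; the calibration is good to about 2 mm. A picture is of the moment at which its call begins. There is no depth.
- bot.close_job(): hands the job in; it is judged then, once.
Trained networks look in the newest picture that a camera, given by its name, has taken for a name from the list of things; names that differ only in an ending like _2 or _b are one class to them, and where a whole thing is asked for, a point or a joint stands for the part that bears it (a point fixed in the world has none). Each returns a list of dicts, best first, with "score" (0 to 1); they miss things now and then, are a little off and sometimes report something else, mostly with a low value. They report only what shows in the picture. A call takes as long as a camera call. They do not tell look-alikes from the thing itself.
- models.masks_of(camera, query): "mask" (384x512 bool, what is visible of it) and "box" ([left, top, right, bottom] in pixels, round what is visible of it).
The state is a dict: "time": time; "joints": joint angles; "dq": joint speeds; "tau": joint torques, N m; "tcp_pos": TCP position; "tcp_rot": TCP orientation; "ft_force": force on the tool from outside, world axes, zero at the start; "wrist_torque": the same for the moment, N m; "grip_width": opening from 0.0 (shut) to 1.0 (fully open); "gripper_force": force on a finger pad.
Only numpy, scipy, OpenCV 4.12 (cv2) and the standard library are available. Lean on these libraries where they do the work, as an engineer would, in place of code of your own. Each camera call takes 0.05 s, during which the arm holds its last target. There are 200 camera calls.

## Task

Clip the timing stand's pick-up onto the clock movement: push the red plunger down so that its hook comes right out below the stud, slide the probe along its rail until the stud lies inside the hook, then ease the plunger up so that the spring draws the hook up snugly under the stud, and let go. Treat the movement as delicate: touch it with the hook alone, feel for the stud with only light force (a few newtons), do not shove the movement and never let the plunger snap up. Leave the other things on the bench and the stand where they are.

Things in the scene. Friction and masses are not known exactly. Their poses are not given: they have to be found in the camera images.
- stand: Timing stand, fixed: aluminium plate 240 x 340 x 10 mm, steel column (at its -y end), steel rail. Origin: centre of the plate's underside, on the bench; x away from the robot, y along the rail away from the column, z up. Rail along y at x = +36 mm, its top 148 mm above the bench; column top 165 mm. The probe's vertical axis always lies at x = 0.
- carriage (a joint): Slide of the grey probe carriage along the rail, m: 0 = column end (probe axis at y = -95 mm of the stand), grows towards the stand's +y, up to 0.130. It drags with about 1.5 N. It carries the probe: black sleeve 17 mm in diameter (top 155 mm above the bench), red plunger and hook.
- plunger (a joint): How far the red plunger is pressed down, m: 0 = up, 0.018 = at its stop. The hook moves down and up with it. The spring pushes up with about 3 N at 0, 5.5 N at 0.007, 9.3 N at 0.018. With the hook drawn up under the stud it reads 0.006 to 0.007.
- cap (a point): Centre of the top of the red plunger knob (23 mm in diameter, 22 mm tall, on a 6 mm rod with 24 mm of free rod below it when up); 201 mm above the bench when up. The knob can be pinched from above, pushed down, drawn along the rail and let up.
- hook: Steel J-hook on the lower end of the plunger, 5 mm round bar. Origin: on the probe's axis, 140 mm above the bench when up. Centreline: shank straight down 64 mm, foot 15 mm towards the stand's +y, tip turned up 6 mm (10 mm clear between shank and tip). Foot centreline 76 mm above the bench when up, 58 mm at the stop. The open end faces +y, where the stud is.
- clock: Skeleton clock movement, about 3.2 kg, loose on the stand's plate: brass and steel, base 84 x 130 mm, 123 mm tall (top wheels 131 mm), dial towards the robot. Origin: centre of its underside; x and y nearly along the stand's. On its far (+x) face a brass stud 7 mm in diameter sticks out along +x, from 34 to 78 mm from the origin, the last 4 mm a 13 mm button head.
- slot (a point): Middle of the slot on the movement's far face in which the stud is clamped; 65 mm above the movement's underside (75 mm above the bench), like the stud's axis. The stud sits anywhere within 20 mm either way along y of this point; its place is not measured: feel for it with the hook's shank. The hook's tip passes under it when the plunger is pressed 14 mm or more, else it runs into its side.
- loupe: Bystander: black eye loupe with a red rim, 34 mm in diameter, 36 mm tall, on the stand's plate. Origin: centre of its underside.
- wheel: Bystander: brass clock wheel lying on the stand's plate, 42 mm in diameter, 19 mm tall with its arbor. Origin: centre of its underside.
- screwdriver: Bystander: blue-handled screwdriver, 160 mm long, lying on the bench.
- oil: Bystander: amber oil bottle with a yellow cap, 32 mm in diameter, 70 mm tall. Origin: centre of its underside.
- winding_key: Bystander: brass winding key, 60 mm long, lying on the bench.
- dust_cup: Bystander: white bowl, 70 mm in diameter, 50 mm tall. Origin: centre of its underside.
Not all that is in view belongs to the job. What is shaped like the clock but orange is not meant.

How it is judged:
On the way:
1. the plunger is pressed at least 14 mm, so that the hook is out (value of joint plunger above 0.0135 m), for 0.1 s.
At the end, for the whole second after the job is handed in: The hook hangs under the stud, pulled up against it by its own spring with more than 2.5 N, the plunger standing between 4.5 and 9.2 mm pressed and the carriage more than 40 mm along its rail; the movement stands at rest within 4 mm of where it was (value of joint plunger between 0.0045 and 0.0092 m and contact force between hook and clock above 2.5 N and value of joint carriage above 0.04 m and distance of clock from where it was at the start of the episode below 0.004 m and linear speed of clock below 0.01 m/s); the robot touches nothing.
It fails at once if the hook presses on the movement with more than 12 N (shoved or pulled) (contact force between hook and clock above 12 N).
It fails at once if the movement is shoved by more than 4 mm (distance of clock from where it was at the start of the episode above 0.004 m).
It fails at once if the plunger snaps up (rises faster than 0.35 m/s) (velocity of joint plunger below -0.35 m/s).
It fails at once if the robot touches the movement (contact force between any of the arm, the fingers and clock above 1 N).
It fails at once if a bystander is moved by more than 20 mm (distance of any of loupe, wheel, screwdriver, oil, winding_key, dust_cup from where it was at the start of the episode above 0.02 m).
It also fails if it takes over 51 s, if anything falls off the work surface, if the arm or the gripper's body presses on something with over 40 N, if the wrist force passes 120 N, or if a joint passes its speed limit or range.

## Working session

There is one attempt and no reset: what is moved stays moved. The work goes in short steps, Python scripts to look and compute and a shell command to move; the robot and the scene stay as the last step left them, time stands still between calls to the robot, and variables do not carry over. Pictures are saved under pics/ and viewed, at most 10 in all, crops included, and the job is handed in when it is done.

```bash
mkdir -p pics; ls
cat > h.py <<'E'
import numpy as np, cv2
from bench import bot, viewer, models
def cam(n):
    d=viewer.get_image(n); return d["image"],np.array(d["camera_matrix"]),np.array(d["extrinsics"])
def proj(p,K,T):
    q=np.linalg.inv(T)@np.append(p,1); u=K@q[:3]; return u[:2]/u[2]
def ray(uv,K,T,z):
    d=T[:3,:3]@np.linalg.solve(K,[uv[0],uv[1],1]); o=T[:3,3]; return o+d*(z-o[2])/d[2]
E
python3 - <<'E'
from h import *
o=bot.get_obs(); print(o, bot.tcp_to_grasp)
ims=[]
for n in ("scene","top"):
    im,K,T=cam(n); ims.append(im); print(n,K.tolist(),T.round(3).tolist())
    for q in ("stand","cap","plunger","carriage","clock","hook","loupe","wheel"):
        r=models.masks_of(n,q)
        print(q,[(round(float(m["score"]),2),[int(b) for b in m["box"]],[round(float(v)) for v in np.argwhere(m["mask"]).mean(0)[::-1]]) for m in r[:3]])
    cv2.imwrite(f"pics/{n}.png",cv2.resize(im,(768,576)))
E
```

```text
pics
{'time': 0.0, 'joints': array([-1.40217361,  0.53717313, -0.00443896,  1.53886346,  0.00259382,
        1.06731573, -0.0712368 ]), 'dq': array([-0.00101982,  0.00185032, -0.00153061, -0.00064348, -0.00011918,
        0.00075744,  0.00056061]), 'tau': array([-6.67219028e-04, -5.70972455e+01,  9.90202948e-01, -2.51605564e+01,
       -5.63637796e-02,  1.77311862e-02,  1.55356979e-04]), 'tcp_pos': array([0.15110654, 0.63155316, 0.23783834]), 'tcp_rot': array([ 1.17125641e-01,  9.93116718e-01, -8.75976799e-04, -4.13155651e-05]), 'ft_force': array([-0.254551  , -0.95907453, -0.29995406]), 'wrist_torque': array([-0.02630764,  0.00748459,  0.02126275]), 'gripper_force': 0.0, 'grip_width': 0.9970022092239589} 0.0187
scene [[408.62315625702905, 0.0, 251.59895714108399], [0.0, 408.62315625702905, 194.81581149550277], [0.0, 0.0, 1.0]] [[-0.722, 0.464, -0.513, 1.116], [0.691, 0.465, -0.553, 0.624], [-0.019, -0.754, -0.657, 0.91], [0.0, 0.0, 0.0, 1.0]]
stand [(0.85, [197, 184, 341, 304], [264, 248]), (0.48, [140, 169, 148, 183], [143, 178])]
cap []
plunger [(0.53, [240, 182, 247, 194], [242, 
[... 262 characters left out ...]
67, 300, 287], [297, 276])]
wheel [(0.5, [308, 241, 320, 252], [314, 246])]
top [[432.8502998028859, 0.0, 258.6718491537083], [0.0, 432.8502998028859, 189.4077248955125], [0.0, 0.0, 1.0]] [[-0.02, -0.983, 0.183, 0.233], [-1.0, 0.021, 0.005, -0.016], [-0.009, -0.183, -0.983, 1.63], [0.0, 0.0, 0.0, 1.0]]
stand [(0.79, [191, 154, 286, 228], [241, 189]), (0.26, [209, 208, 219, 220], [214, 215])]
cap [(0.38, [259, 176, 267, 179], [264, 177])]
plunger [(0.41, [258, 172, 264, 179], [264, 177])]
carriage [(0.66, [255, 167, 264, 183], [262, 172])]
clock [(0.62, [311, 129, 342, 167], [328, 147]), (0.59, [220, 182, 262, 218], [243, 201])]
hook []
loupe []
wheel [(0.6, [208, 210, 220, 220], [214, 214])]
```

View pics/scene.png

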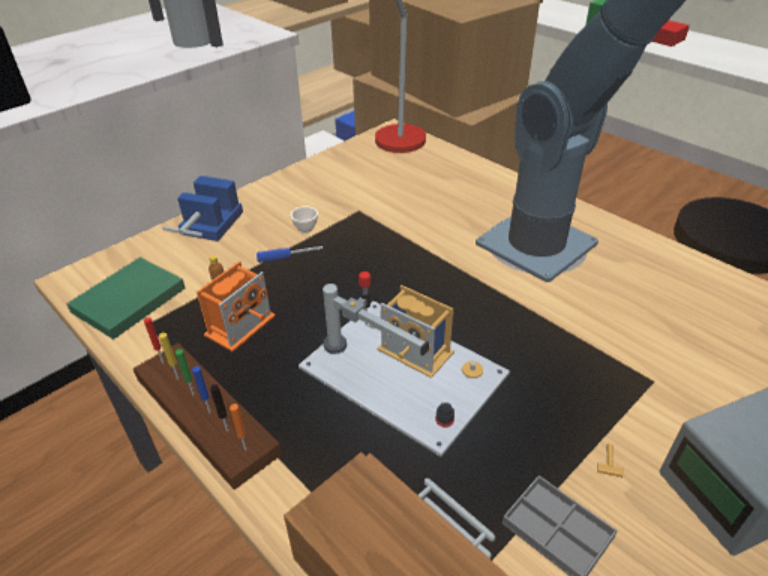

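View pics/top.png

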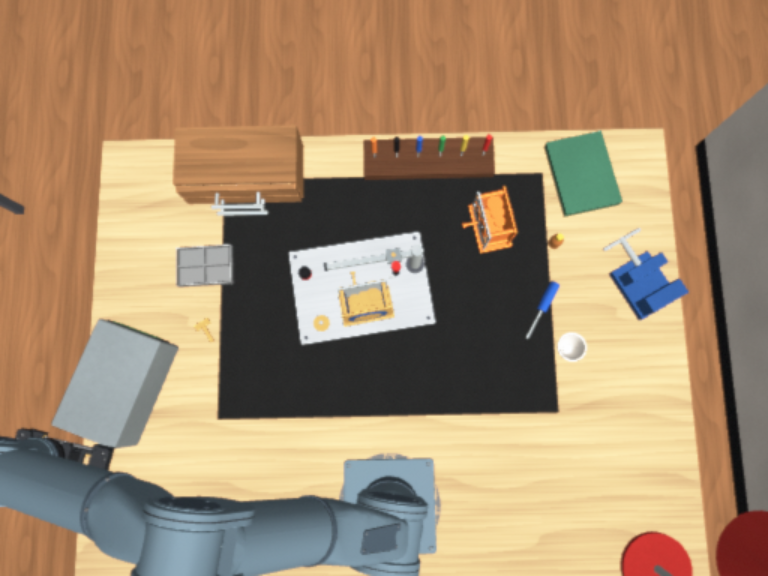

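The scene view shows the genuine brass clock on the grey plate (around 415,330), the red knob at 364,280, and the orange decoy at 235,305. In the top view the plate corners are at (290,251), (418,233), (435,323) and (303,344), the knob at (396,267), the column at (415,262), and the stud tip at about (352,275).

Run:
```python
from h import *
o={}
for n in ("scene","top"):
    im,K,T=cam(n); hsv=cv2.cvtColor(im,cv2.COLOR_BGR2HSV)
    red=((hsv[...,0]<8)|(hsv[...,0]>172))&(hsv[...,1]>150)&(hsv[...,2]>60)
    nn,l,s,c=cv2.connectedComponentsWithStats(red.astype(np.uint8))
    print(n,[(s[i].tolist(),c[i].round(1).tolist(),ray(c[i],K,T,.19)[:2].round(4).tolist()) for i in range(1,nn) if s[i][4]>8 and 150<c[i][0]<330])
    if n=="top":
        c=[(290,251),(418,233),(435,323),(303,344)]
        P=np.array([ray((a/1.5,b/1.5),K,T,.01)[:2] for a,b in c]); print(P.round(4))
        m=P.mean(0); e=P[0]-P[1]; e2=P[3]-P[2]; print("ctr",m,np.linalg.norm(e),np.linalg.norm(e2))
        for v in (e,e2): print("yaw from y",np.degrees(np.arctan2(v[1],v[0]))-90)
        for v in (P[0]-P[3],P[1]-P[2]): print("yaw from x",np.degrees(np.arctan2(v[1],v[0])),np.linalg.norm(v))
        print("stud",ray((352/1.5,275/1.5),K,T,.075))
        r=models.masks_of("top","stand")[0]["mask"].astype(np.uint8)
        q=np.argwhere(r)[:,::-1]; W=np.array([ray(p,K,T,.01)[:2] for p in q],np.float32); print(cv2.minAreaRect(W))
        cv2.imwrite("pics/topc.png",cv2.resize(im[145:240,180:300],(800,633),interpolation=cv2.INTER_CUBIC)[:600])
```

```text
scene [([250, 82, 34, 20, 491], [266.7, 92.0], [0.1059, -0.3687]), ([239, 181, 8, 11, 74], [242.6, 185.8], [0.5454, -0.0275]), ([292, 281, 10, 3, 13], [296.3, 282.3], [0.684, 0.2921])]
top [([321, 90, 7, 11, 45], [324.4, 95.1], [0.8342, -0.2464]), ([262, 174, 5, 8, 29], [263.7, 177.4], [0.5424, -0.0262])]
[[ 0.6267  0.2424]
 [ 0.6671 -0.0871]
 [ 0.4332 -0.1232]
 [ 0.3873  0.208 ]]
ctr [0.52856369 0.06000966] 0.3319792717740979 0.33430373215963227
yaw from y 6.994217196902596
yaw from y 7.892728267989327
yaw from x 8.187294195880108 0.2418130541747329
yaw from x 8.766484203354477 0.23663149565714933
stud [0.54729437 0.07986954 0.075     ]
((0.529823362827301, 0.06338964402675629), (0.24638283252716064, 0.34424418210983276), 7.054092884063721)
```

View pics/topc.png

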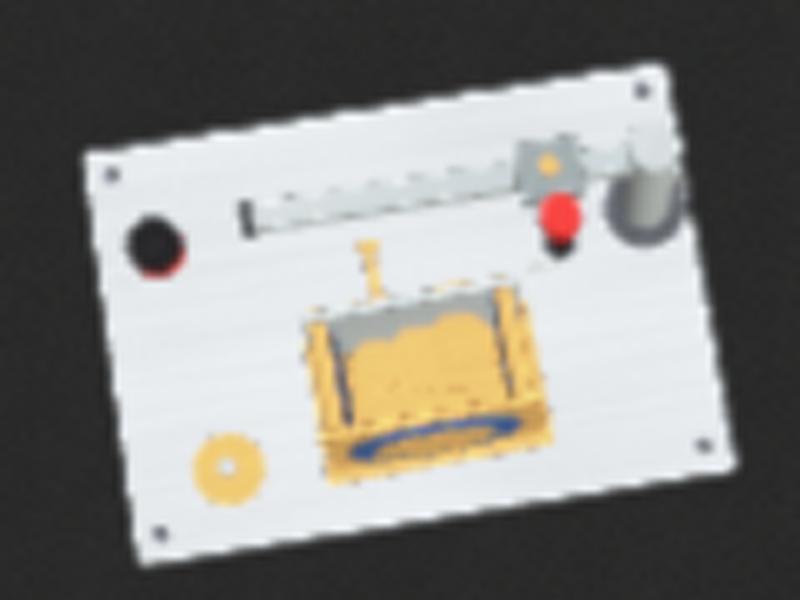

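Both views agree on the knob, and the stud shows in the top view at about world y = 0.08. Now I'll move to above the knob, with the finger closing line along the rail.

```bash
python3 -m crank '[0,0,-10.6,0,0,-2.5,0, 0,0,-10.6,0,0,-2.5,0, 0,0,0,-3.5,-4,0,0, 0,0,0,-3.5,-4,0,0, 0,0,0,-3.5,-4,0,0, 0,0,0,-3.5,-4,0,0, 0,0,0,-3.5,-4,0,0, 0,0,0,-3.5,-4,0,0]' 30
python3 -m crank '[0,0,0,-1.1,-5.8,0,0, 0,0,0,-1.1,-5.8,0,0, 0,0,0,-1.1,-5.8,0,0, 0,0,0,-1.1,-5.8,0,0, 0,0,0,-1.1,-5.8,0,0, 0,0,0,-1.1,-5.8,0,0, 0,0,0,-1.1,-5.8,0,0, 0,0,0,-1.1,-5.8,0,0]'
python3 - <<'E'
from h import *
im,K,T=cam("wrist"); cv2.imwrite("pics/w1.png",im); print(K.tolist(),T.round(3).tolist())
o=bot.get_obs(); print(o["tcp_pos"],o["tcp_rot"],o["time"],o["ft_force"])
hsv=cv2.cvtColor(im,cv2.COLOR_BGR2HSV)
red=((hsv[...,0]<8)|(hsv[...,0]>172))&(hsv[...,1]>150)&(hsv[...,2]>60)
nn,l,s,c=cv2.connectedComponentsWithStats(red.astype(np.uint8))
print([(s[i].tolist(),c[i].round(1).tolist(),ray(c[i],K,T,.201).round(4).tolist()) for i in range(1,nn) if s[i][4]>30])
E
```

```text
time: 2.05
tcp_pos: [0.3929, 0.4214, 0.2889]
tcp_rot: [-0.068, 0.998, 0.0, 0.0]
ft_force: [0.2, 0.1, -0.5]
grip_width: 0.999
gripper_force: 0.0
time: 3.05
tcp_pos: [0.5419, -0.027, 0.2891]
tcp_rot: [-0.068, 0.998, 0.0, 0.0]
ft_force: [0.8, 0.3, -0.0]
grip_width: 0.998
gripper_force: 0.0
[[297.10572880506464, 0.0, 254.856788514883], [0.0, 297.10572880506464, 191.78410459587735], [0.0, 0.0, 1.0]] [[-0.137, 0.938, 0.319, 0.46], [0.991, 0.129, 0.045, -0.038], [0.001, 0.322, -0.947, 0.435], [0.0, 0.0, 0.0, 1.0]]
[ 0.54326727 -0.03661743  0.28934063] [-0.06287952  0.99801651 -0.0028099   0.00114652] 3.1 [ 2.39441814 -6.24492173  1.37924771]
[([239, 181, 21, 30, 357], [248.2, 197.1], [0.5441, -0.0321, 0.201]), ([393, 182, 11, 18, 54], [396.4, 188.1], [0.5194, 0.0887, 0.201])]
```

View pics/w1.png

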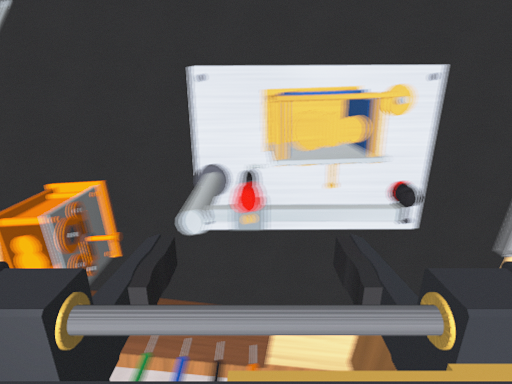

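The wrist view is motion-blurred because the arm was still settling. The knob is at (248,195), the stud at (332,172) and the column on the left. I'll let the arm settle and measure again.

```bash
python3 -m crank '[0,0,0,0,0,0,0, 0,0,0,0,0,0,0, 0,0,0,0,0,0,0, 0,0,0,0,0,0,0, 0,0,0,0,0,0,0, 0,0,0,0,0,0,0, 0,0,0,0,0,0,0, 0,0,0,0,0,0,0]'
python3 - <<'E'
from h import *
im,K,T=cam("wrist"); np.savez("w2.npz",im=im,K=K,T=T)
o=bot.get_obs(); print(o["tcp_pos"],o["tcp_rot"],o["time"],o["ft_force"])
hsv=cv2.cvtColor(im,cv2.COLOR_BGR2HSV)
red=((hsv[...,0]<8)|(hsv[...,0]>172))&(hsv[...,1]>150)&(hsv[...,2]>60)
nn,l,s,c=cv2.connectedComponentsWithStats(red.astype(np.uint8))
print([(s[i].tolist(),c[i].round(1).tolist(),ray(c[i],K,T,.19).round(4).tolist()) for i in range(1,nn) if s[i][4]>30])
cv2.imwrite("pics/w2.png",cv2.resize(im[50:250,175:455],(784,560),interpolation=cv2.INTER_CUBIC))
E
```

```text
time: 4.1
tcp_pos: [0.5414, -0.0253, 0.2887]
tcp_rot: [-0.068, 0.998, -0.0, -0.0]
ft_force: [-0.6, -0.2, 0.4]
grip_width: 1.002
gripper_force: 0.0
[ 0.54141208 -0.02527759  0.28872674] [-6.75087573e-02  9.97718682e-01 -1.01354078e-06  9.72797127e-06] 4.15 [ 0.5757243  -0.37342652  0.09439034]
[([239, 181, 27, 31, 625], [252.1, 196.4], [0.5462, -0.0269, 0.19]), ([392, 181, 20, 20, 81], [398.1, 187.4], [0.5208, 0.0974, 0.19])]
```

View pics/w2.png

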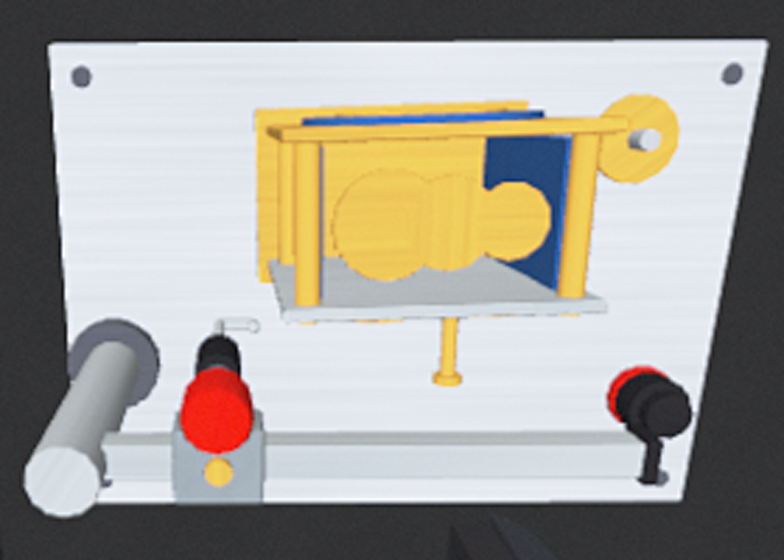

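The sharp view shows the knob at crop (217,410), the hook foot from (219,328) to (255,325), and the stud from root (450,320) to head (447,380), with the loupe far right. Next come the distances in the tool axes.

Run:
```python
from h import *
d=np.load("w2.npz"); K,T=d["K"],d["T"]
f=lambda u,v,z: ray((175+(u+.5)/2.8-.5,50+(v+.5)/2.8-.5),K,T,z)[:2]
P={k:f(*v) for k,v in dict(TL=(49,45,.01),TR=(768,41,.01),BR=(684,500,.01),loupe=(660,410,.04),shank=(219,330,.076),tip=(255,325,.082),stud0=(450,320,.075),stud1=(448,372,.075),knob=(217,410,.19),knobtopL=(182,420,.201),knobtopR=(252,420,.201),rail0=(106,475,.148),rail1=(635,478,.148),railN0=(270,438,.148),railN1=(630,438,.148)).items()}
e=P["TR"]-P["TL"]; print("yaw",np.degrees(np.arctan2(e[1],e[0]))-90,np.linalg.norm(e))
e=P["BR"]-P["TR"]; print("yawx",np.degrees(np.arctan2(e[1],e[0])),np.linalg.norm(e))
e=P["railN1"]-P["railN0"]; print("yaw rail",np.degrees(np.arctan2(e[1],e[0]))-90)
a=np.radians(7.74); R=np.array([[np.cos(a),np.sin(a)],[-np.sin(a),np.cos(a)]])
t=np.array([.5414,-.0253])
for k,v in P.items(): print(k,v.round(4),"stand-axes rel TCP",(R@(v-t)).round(4))
```

```text
yaw 8.144534207852757 0.3388126144550034
yawx 8.501513366359244 0.23832796328154243
yaw rail 7.817729377044941
TL [ 0.4393 -0.1224] stand-axes rel TCP [-0.1142 -0.0825]
TR [0.3913 0.213 ] stand-axes rel TCP [-0.1166  0.2563]
BR [0.627  0.2482] stand-axes rel TCP [0.1217 0.2595]
loupe [0.5685 0.2005] stand-axes rel TCP [0.0573 0.22  ]
shank [ 0.5488 -0.0264] stand-axes rel TCP [ 0.0071 -0.0021]
tip [ 0.5429 -0.0113] stand-axes rel TCP [0.0034 0.0136]
stud0 [0.5306 0.0744] stand-axes rel TCP [0.0027 0.1002]
stud1 [0.5542 0.0789] stand-axes rel TCP [0.0267 0.1015]
knob [ 0.5459 -0.0268] stand-axes rel TCP [ 0.0042 -0.0021]
knobtopL [ 0.5466 -0.0372] stand-axes rel TCP [ 0.0035 -0.0125]
knobtopR [ 0.5437 -0.0165] stand-axes rel TCP [0.0035 0.0084]
rail0 [ 0.5921 -0.063 ] stand-axes rel TCP [ 0.0452 -0.0442]
rail1 [0.5662 0.1345] stand-axes rel TCP [0.0461 0.155 ]
railN0 [ 0.569  -0.0042] stand-axes rel TCP [0.0301 0.0172]
railN1 [0.5508 0.1279] stand-axes rel TCP [0.03   0.1506]
```

```bash
python3 -m crank '[0,0,-0.2,-0.4,-0.2,1,0, 0,0,0,0,0,2,0, 0,0,0,0,0,2,0, 0,0,0,0,0,2,0, 0,0,0,0,0,2,0, 0,0,0,0,0,1.2,0, 0,0,0,0,0,0.6,0, 0,0,0,0,0,0,0]' 30
python3 -m crank '[0,0,0,0,0,0,0.4, 0,0,0,0,0,0,0.6, 0,0,0,0,0,0,0.7, 0,0,0,0,0,0,0.8, 0,0,0,0,0,0,0.9, 0,0,0,0,0,0,1, 0,0,0,0,0,0,1, 0,0,0,0,0,0,1]' 30
python3 - <<'E'
from h import *
o=bot.get_obs(); print(o["tcp_pos"],o["ft_force"],o["time"],o["grip_width"],o["gripper_force"])
E
```

```text
time: 5.15
tcp_pos: [0.5457, -0.0267, 0.1806]
tcp_rot: [-0.069, 0.998, -0.0, -0.0]
ft_force: [0.0, -0.6, 0.3]
grip_width: 0.999
gripper_force: 0.0
time: 6.15
tcp_pos: [0.5457, -0.0267, 0.1807]
tcp_rot: [-0.069, 0.998, -0.0, 0.0]
ft_force: [-0.1, -0.1, 0.2]
grip_width: 0.243
gripper_force: 30.0
[ 0.54566924 -0.02669307  0.18073268] [-0.08748867 -0.08995363  0.23260528] 6.15 0.24269181470974946 30.000038011930883
```

```bash
python3 -m crank '[0,0,0,0,0,0.3,1, 0,0,0,0,0,0.3,1, 0,0,0,0,0,0.3,1, 0,0,0,0,0,0.3,1, 0,0,0,0,0,0.3,1, 0,0,0,0,0,0.2,1, 0,0,0,0,0,0,1, 0,0,0,0,0,0,1]' 30
```

```text
time: 7.15
tcp_pos: [0.5457, -0.0267, 0.1641]
tcp_rot: [-0.069, 0.998, 0.0, 0.0]
ft_force: [-2.8, 0.3, 7.1]
grip_width: 0.24
gripper_force: 30.0
```

```bash
python3 -m crank '[0,0,0,0,0,0.05,1, 0,0,0,0,0,0.05,1, 0,0,0,0,0,0,1, 0,0,0,0,0,0,1, 0,0,0,0,0,0,1, 0,0,0,0,0,0,1, 0,0,0,0,0,0,1, 0,0,0,0,0,0,1]' 30
python3 - <<'E'
from h import *
o=bot.get_obs(); print(o["tcp_pos"],o["ft_force"])
im,K,T=cam("wrist"); cv2.imwrite("pics/w3.png",cv2.resize(im[130:260,160:360],(800,520),interpolation=cv2.INTER_CUBIC))
im,K,T=cam("scene"); hsv=cv2.cvtColor(im,cv2.COLOR_BGR2HSV)
E
```

```text
time: 8.15
tcp_pos: [0.5457, -0.0267, 0.1631]
tcp_rot: [-0.069, 0.998, 0.0, 0.0]
ft_force: [-3.1, -0.2, 8.1]
grip_width: 0.245
gripper_force: 30.0
[ 0.54572782 -0.02669261  0.16313446] [-3.11376474 -0.22977576  8.08821856]
```

View pics/w3.png

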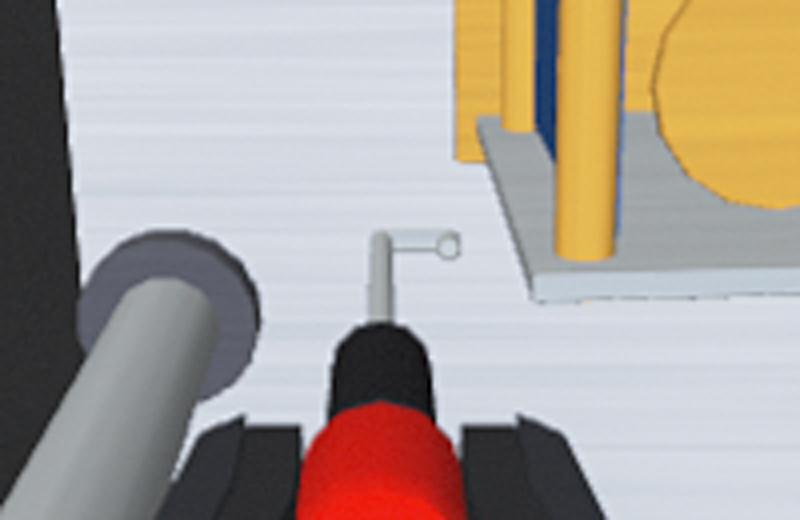

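```bash
python3 -m crank '[0,0,0,0,0,0.05,1, 0,0,0,0,0,0.05,1, 0,0,0,0,0,0,1, 0,0,0,0,0,0,1, 0,0,0,0,0,0,1, 0,0,0,0,0,0,1, 0,0,0,0,0,0,1, 0,0,0,0,0,0,1]' 30
python3 - <<'E'
from h import *
o=bot.get_obs(); print(o["tcp_pos"],o["ft_force"],o["wrist_torque"])
E
```

```text
time: 9.25
tcp_pos: [0.5458, -0.0267, 0.1626]
tcp_rot: [-0.069, 0.998, 0.0, 0.0]
ft_force: [-4.4, -0.1, 12.5]
grip_width: 0.246
gripper_force: 30.0
[ 0.54578775 -0.0267275   0.16257175] [-4.39431364 -0.12786444 12.46412754] [ 0.07684365  0.9517512  -0.00214881]
```

Stop felt at TCP z 0.1626, so there is no slip. I'll back off 1 mm and drag along the rail to just short of the stud.

```bash
python3 -m crank '[0,0,0,0,0,-0.1,1, 0,0,0,0,0.4,0,1, 0,0,0,0,0.7,0,1, 0,0,0,0,0.7,0,1, 0,0,0,0,0.8,0,1, 0,0,0,0,0.8,0,1, 0,0,0,0,0.8,0,1, 0,0,0,0,0.8,0,1]' 30
python3 -m crank '[0,0,0,0,0.8,0,1, 0,0,0,0,0.8,0,1, 0,0,0,0,0.8,0,1, 0,0,0,0,0.6,0,1, 0,0,0,0,0.4,0,1, 0,0,0,0,0.3,0,1, 0,0,0,0,0,0,1, 0,0,0,0,0,0,1]' 30
python3 - <<'E'
from h import *
o=bot.get_obs(); p=o["tcp_pos"]; a=np.radians(7.9); d=p[:2]-[.5457,-.0267]
print(p,"along",-np.sin(a)*d[0]+np.cos(a)*d[1],o["ft_force"],o["wrist_torque"],o["gripper_force"])
im,K,T=cam("wrist"); cv2.imwrite("pics/w4.png",cv2.resize(im[130:260,160:360],(800,520),interpolation=cv2.INTER_CUBIC))
E
```

```text
time: 10.25
tcp_pos: [0.5389, 0.0223, 0.1632]
tcp_rot: [-0.069, 0.998, -0.0, 0.0]
ft_force: [-2.9, -1.4, 9.3]
grip_width: 0.246
gripper_force: 30.0
time: 11.25
tcp_pos: [0.5337, 0.0595, 0.1631]
tcp_rot: [-0.069, 0.998, 0.0, 0.0]
ft_force: [-2.9, -0.3, 8.2]
grip_width: 0.245
gripper_force: 30.0
[0.53365932 0.05954312 0.16310988] along 0.08707955207066918 [-2.85747024 -0.28446015  8.22387283] [-0.0217728   0.67068654 -0.01217404] 30.001387526281178
```

View pics/w4.png

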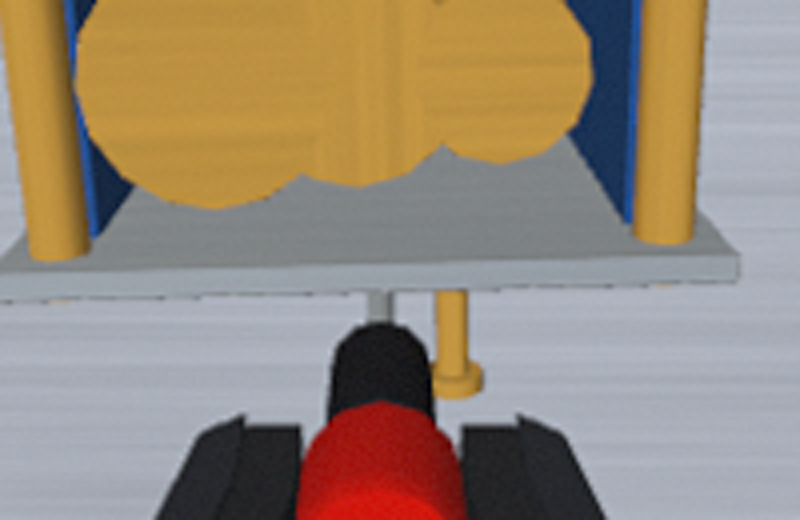

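The picture shows the shank at x≈381 and the stud at 437–468, about 10 mm between surfaces, and the tip has passed beneath the stud. I'll close most of the gap, then feel in small steps.

```bash
python3 -m crank '[0,0,0,0,0.2,0,1, 0,0,0,0,0.2,0,1, 0,0,0,0,0.2,0,1, 0,0,0,0,0.1,0,1, 0,0,0,0,0.05,0,1, 0,0,0,0,0,0,1, 0,0,0,0,0,0,1, 0,0,0,0,0,0,1]' 30
python3 -m crank '[0,0,0,0,0.03,0,1, 0,0,0,0,0.03,0,1, 0,0,0,0,0.03,0,1, 0,0,0,0,0.03,0,1, 0,0,0,0,0,0,1, 0,0,0,0,0,0,1, 0,0,0,0,0,0,1, 0,0,0,0,0,0,1]' 30
python3 - <<'E'
from h import *
o=bot.get_obs(); p=o["tcp_pos"]; a=np.radians(7.9); d=p[:2]-[.5457,-.0267]
print(p,"along",-np.sin(a)*d[0]+np.cos(a)*d[1],o["ft_force"],o["wrist_torque"])
E
```

```text
time: 12.3
tcp_pos: [0.5327, 0.0664, 0.1631]
tcp_rot: [-0.069, 0.998, -0.0, 0.0]
ft_force: [-2.2, -1.2, 7.8]
grip_width: 0.243
gripper_force: 30.0
time: 13.3
tcp_pos: [0.5325, 0.0676, 0.1631]
tcp_rot: [-0.069, 0.998, -0.0, 0.0]
ft_force: [-1.9, -1.2, 8.2]
grip_width: 0.246
gripper_force: 30.0
[0.53252805 0.06757742 0.16311252] along 0.09519308611276432 [-1.91768799 -1.17877804  8.19884868] [-0.30952193  0.65582658 -0.02693864]
```

```bash
python3 -m crank '[0,0,0,0,0.03,0,1, 0,0,0,0,0,0,1, 0,0,0,0,0.03,0,1, 0,0,0,0,0,0,1, 0,0,0,0,0.03,0,1, 0,0,0,0,0,0,1, 0,0,0,0,0,0,1, 0,0,0,0,0,0,1]' 30
python3 -c "
from h import *
o=bot.get_obs();print(o['tcp_pos'],o['ft_force'],o['wrist_torque'])"
python3 -m crank '[0,0,0,0,0.03,0,1, 0,0,0,0,0,0,1, 0,0,0,0,0.03,0,1, 0,0,0,0,0,0,1, 0,0,0,0,0,0,1, 0,0,0,0,0,0,1, 0,0,0,0,0,0,1, 0,0,0,0,0,0,1]' 30
python3 -c "
from h import *
o=bot.get_obs();print(o['tcp_pos'],o['ft_force'],o['wrist_torque'])"
```

```text
time: 14.3
tcp_pos: [0.5324, 0.0684, 0.1631]
tcp_rot: [-0.069, 0.998, -0.0, 0.0]
ft_force: [-2.6, -1.7, 8.7]
grip_width: 0.243
gripper_force: 30.0
[0.5323912  0.06840663 0.16310307] [-2.62007789 -1.70169689  8.70379988] [-0.37005308  0.5954821   0.03046591]
time: 15.3
tcp_pos: [0.5324, 0.0686, 0.1631]
tcp_rot: [-0.069, 0.998, -0.0, 0.0]
ft_force: [-2.8, -2.1, 8.1]
grip_width: 0.246
gripper_force: 30.0
[0.53237395 0.06859232 0.16313587] [-2.81183606 -2.08099351  8.11923017] [-0.58138969  0.55468241 -0.04223977]
```

```bash
python3 -m crank '[0,0,0,0,0.03,0,1, 0,0,0,0,0,0,1, 0,0,0,0,0.03,0,1, 0,0,0,0,0,0,1, 0,0,0,0,0,0,1, 0,0,0,0,0,0,1, 0,0,0,0,0,0,1, 0,0,0,0,0,0,1]' 30
python3 -c "
from h import *
o=bot.get_obs();print(o['tcp_pos'],o['ft_force'],o['wrist_torque'])"
```

```text
time: 16.3
tcp_pos: [0.5324, 0.0688, 0.1631]
tcp_rot: [-0.069, 0.998, -0.001, 0.0]
ft_force: [-2.9, -3.8, 8.9]
grip_width: 0.249
gripper_force: 30.0
[0.53236255 0.06879195 0.16311984] [-2.89396994 -3.80047058  8.8801496 ] [-0.755975    0.54897239  0.01093112]
```

Contact: the force along the rail rose to 3.8 N and motion stalled, at about 96.4 mm of travel as predicted. I'll back off to centre the stud in the hook.

```bash
python3 -m crank '[0,0,0,0,-0.1,0,1, 0,0,0,0,-0.1,0,1, 0,0,0,0,-0.1,0,1, 0,0,0,0,0,0,1, 0,0,0,0,0,0,1, 0,0,0,0,0,0,1, 0,0,0,0,0,0,1, 0,0,0,0,0,0,1]' 30
python3 -c "
from h import *
o=bot.get_obs();print(o['tcp_pos'],o['ft_force'],o['wrist_torque'])"
```

```text
time: 17.3
tcp_pos: [0.5325, 0.0677, 0.1631]
tcp_rot: [-0.069, 0.998, 0.0, 0.0]
ft_force: [-2.4, 1.9, 9.1]
grip_width: 0.24
gripper_force: 30.0
[0.53251288 0.06768039 0.16310075] [-2.41318794  1.90371954  9.10954039] [0.17523571 0.68092324 0.01470606]
```

```bash
python3 -m crank '[0,0,0,0,-0.05,0,1, 0,0,0,0,0,0,1, 0,0,0,0,0,-0.15,1, 0,0,0,0,0,-0.15,1, 0,0,0,0,0,-0.15,1, 0,0,0,0,0,-0.15,1, 0,0,0,0,0,-0.15,1, 0,0,0,0,0,0,1]' 30
python3 -m crank '[0,0,0,0,0,-0.1,1, 0,0,0,0,0,-0.05,1, 0,0,0,0,0,-0.05,1, 0,0,0,0,0,0,1, 0,0,0,0,0,0,1, 0,0,0,0,0,0,1, 0,0,0,0,0,0,1, 0,0,0,0,0,0,1]' 30
python3 -c "
from h import *
o=bot.get_obs();print(o['tcp_pos'],o['ft_force'],o['wrist_torque'])"
```

```text
time: 18.3
tcp_pos: [0.5326, 0.0674, 0.1704]
tcp_rot: [-0.07, 0.998, 0.0, 0.0]
ft_force: [-2.6, 0.9, 4.9]
grip_width: 0.244
gripper_force: 30.0
time: 19.3
tcp_pos: [0.5325, 0.0673, 0.1723]
tcp_rot: [-0.07, 0.998, 0.0, -0.0]
ft_force: [-1.9, 1.3, 5.5]
grip_width: 0.244
gripper_force: 30.0
[0.53252842 0.06732617 0.17228166] [-1.86463292  1.27500992  5.52592326] [ 0.23531698  0.39471297 -0.01836203]
```

```bash
python3 -m crank '[0,0,0,0,0,-0.05,1, 0,0,0,0,0,0,1, 0,0,0,0,0,-0.05,1, 0,0,0,0,0,0,1, 0,0,0,0,0,-0.04,1, 0,0,0,0,0,0,1, 0,0,0,0,0,0,1, 0,0,0,0,0,0,1]' 30
python3 -m crank '[0,0,0,0,0,-0.03,1, 0,0,0,0,0,0,1, 0,0,0,0,0,-0.03,1, 0,0,0,0,0,0,1, 0,0,0,0,0,0,1, 0,0,0,0,0,0,1, 0,0,0,0,0,0,1, 0,0,0,0,0,0,1]' 30
python3 -c "
from h import *
o=bot.get_obs();print(o['tcp_pos'],o['ft_force'],o['wrist_torque'])"
```

```text
time: 20.3
tcp_pos: [0.5326, 0.0667, 0.1736]
tcp_rot: [-0.069, 0.998, -0.0, -0.0]
ft_force: [-2.4, 1.1, 5.3]
grip_width: 0.245
gripper_force: 30.0
time: 21.3
tcp_pos: [0.5326, 0.0667, 0.1742]
tcp_rot: [-0.069, 0.998, -0.0, 0.0]
ft_force: [-1.2, 0.6, 1.8]
grip_width: 0.244
gripper_force: 30.0
[0.53262807 0.06671211 0.17420305] [-1.23890102  0.57008075  1.76747698] [ 0.31605808  0.29138097 -0.04699949]
```

The vertical load fell from 5.3 to 1.8 N at about 6.5 mm pressed, so the hook is against the stud. I'll ease off the rest, release gently and lift.

```bash
python3 -m crank '[0,0,0,0,0,-0.03,1, 0,0,0,0,0,0,1, 0,0,0,0,0,0,1, 0,0,0,0,0,0,1, 0,0,0,0,0,0,1, 0,0,0,0,0,0,1, 0,0,0,0,0,0,1, 0,0,0,0,0,0,1]' 30
python3 -c "
from h import *
o=bot.get_obs();print(o['tcp_pos'],o['ft_force'],o['wrist_torque'])"
```

```text
time: 22.3
tcp_pos: [0.5325, 0.0667, 0.1745]
tcp_rot: [-0.069, 0.998, -0.0, -0.0]
ft_force: [0.1, 1.1, -2.1]
grip_width: 0.243
gripper_force: 30.0
[0.53254507 0.06669746 0.17446635] [ 0.06050273  1.11508309 -2.09825104] [ 0.38313643  0.0523991  -0.03084648]
```

```bash
python3 -m crank '[0,0,0,0,0,0.015,1, 0,0,0,0,0,0,1, 0,0,0,0,0,0,0.7, 0,0,0,0,0,0,0.6, 0,0,0,0,0,0,0.4, 0,0,0,0,0,0,0.2, 0,0,0,0,0,0,0, 0,0,0,0,0,0,0]' 10
python3 -m crank '[0,0,0,0,0,0,0, 0,0,0,0,0,-0.5,0, 0,0,0,0,0,-1.5,0, 0,0,0,0,0,-2,0, 0,0,0,0,0,-2,0, 0,0,0,0,0,-2,0, 0,0,0,0,0,-1,0, 0,0,0,0,0,0,0]'
python3 -m crank '[0,0,0,0,0,0,0, 0,0,0,0,0,0,0, 0,0,0,0,0,0,0, 0,0,0,0,0,0,0, 0,0,0,0,0,0,0, 0,0,0,0,0,0,0, 0,0,0,0,0,0,0, 0,0,0,0,0,0,0]'
python3 - <<'E'
from h import *
im,K,T=cam("wrist"); hsv=cv2.cvtColor(im,cv2.COLOR_BGR2HSV)
cv2.imwrite("pics/w5.png",cv2.resize(im[50:250,175:455],(784,560),interpolation=cv2.INTER_CUBIC))
E
```

```text
time: 23.3
tcp_pos: [0.5326, 0.0667, 0.1744]
tcp_rot: [-0.069, 0.998, -0.0, 0.0]
ft_force: [0.1, -0.5, -0.2]
grip_width: 0.828
gripper_force: 0.0
time: 24.3
tcp_pos: [0.5331, 0.0668, 0.2653]
tcp_rot: [-0.069, 0.998, 0.0, 0.001]
ft_force: [0.1, 0.0, -0.1]
grip_width: 1.003
gripper_force: 0.0
time: 25.3
tcp_pos: [0.5326, 0.0667, 0.2644]
tcp_rot: [-0.069, 0.998, 0.0, 0.0]
ft_force: [0.7, -0.4, 0.8]
grip_width: 0.997
gripper_force: 0.0
```

View pics/w5.png

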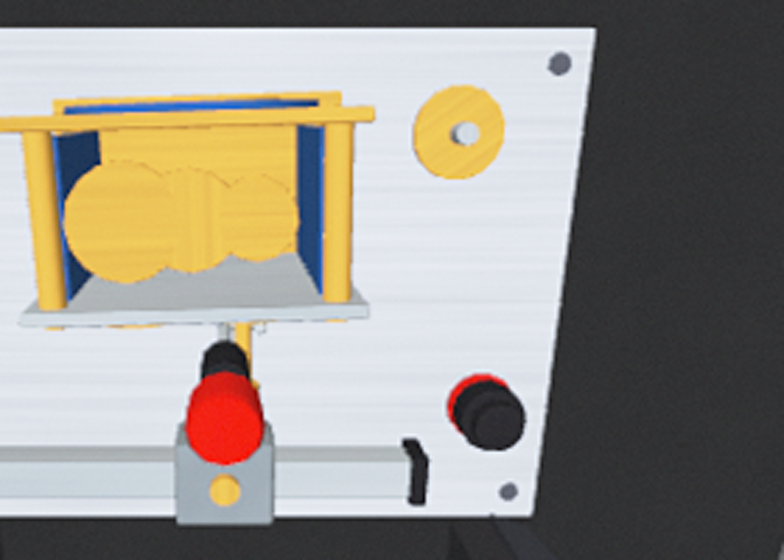

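The shank is at (224,330), the stud beside it at (243,345) and the tip beyond it at (261,327). The stud lies inside the hook and the gripper is clear, so I'll hand in.

```bash
python3 -c "
from bench import bot
print(bot.close_job())"
```

```text
the job is handed in; nothing more can be done
None
```

I clipped the pick-up onto the stud, let go and handed the job in at about 25 s of the 51 s allowed. The final wrist picture shows the stud inside the hook with the gripper clear, but the hand-in gave no verdict.

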